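# Hang up the ear defenders and hold the glued hatch down

### The arm

A 6-joint arm with a two-finger parallel gripper is mounted at the origin on the work surface. World frame = base frame: x ahead of the robot, y to its left, z up, the work surface at z = 0. Lengths are in m, angles in rad, forces in N, time in s.
With the tool pointing down it reaches from about 0.35 to 0.975 m from the base axis. Payload 17.4 kg.
Tool frame: the origin (TCP) lies between the finger pads; the fingertips stand 14 mm ahead of it and the grasp point (between the pads) lies 5 mm behind it; z points along the fingers, y is the line along which they close (so a half turn about z gives the same grasp; the last joint's range is limited). The gripper opens to 85 mm and grips with 20 to 120 N. Pads are 22 mm wide; open, the fingers measure 114 mm over their backs; the gripper's body (76 mm by 85 mm) begins 54 mm behind the grasp point. The pads swing forward as they close: fully open they stand 13 mm farther back than shut.
Start: joints at [1.187, 0.116, 1.442, -0, 1.584, -0.038], TCP at [0.229, 0.635, 0.245] pointing down, gripper open.
Joint ranges: [-2.83, 2.83], [-0.83, 2.19], [0.07, 2.5], [-1.14, 4.28], [0.01, 3], [-2.97, 2.97]. Speed limits (rad/s): [1.89, 1.89, 2.22, 3.14, 3.14, 3.14].

### API

Orientations are given as a rotation vector (axis times angle).
In Python, from plant import reach, move_linear, move_j, move_gripper, pause, solve_ik, camera, camera_params, Unreachable, job_done, trace, current_clock, current_joint_pos, current_qvel, current_joint_efforts, current_position, current_tcp_rot, current_force, current_ft_torque, current_finger_gap, current_finger_force gives the robot as it stands. The module is installed in compiled form; this text tells all that it offers. Calls block until the motion is done:
- reach(position, orientation): joint-space move of the TCP to a pose.
- move_linear(position, frame=None, velocity=0.15, guard=None): straight line of the TCP; frame=None keeps the orientation; velocity is the mean speed in m/s. With guard (N) it stops when the force on the tool has changed by that much, and returns True; else False.
- move_j(angles): joint-space move.
- move_gripper(opening): opening from 0.0 (shut) to 1.0 (fully open); the grip force is fixed at half the most; returns when the fingers have stopped.
- pause(seconds).
- solve_ik(position, orientation): joint angles nearest the present ones, or None.
- camera(name): name is "scene" or "top" or "wrist"; returns the picture (400x640x3 uint8, red, green, blue); there is no depth.
- camera_params(name): a dict with "mtx" (3x3 intrinsics, pixels), "cam_to_world" (4x4, takes a point from camera to world coordinates); the wrist camera has in their place "mount" (4x4, takes a point from camera to tool coordinates, whose origin is the TCP and whose axes are the flange's). Camera axes: x right, y up, looking along -z (the intrinsics and any distortion apply to the point x, -y, -z); pixel columns grow to the right and rows downward; lengths in m; the calibration is good to about 2 mm. A picture is of the moment at which its call begins: read the wrist's pose just before it. camera_params takes no time and is no camera call.
A pose or a line that the arm cannot do raises Unreachable and nothing moves.
- job_done(): hands the job in; it is judged then, once.
Trained networks look in the newest picture that a camera, given by its name, has taken for a name from the list of things; names that differ only in an ending like _2 or _b are one class to them, and where a whole thing is asked for, a point or a joint stands for the part that bears it (a point fixed in the world has none). Each returns a list of dicts, best first, with "confidence" (0 to 1); they miss things now and then, are a little off and sometimes report something else, mostly with a low value. They report only what shows in the picture. A call takes as long as a camera call.
- trace(camera, thing): "mask" (400x640 bool, what is visible of it) and "centre" ([column, row] in pixels, amid what is visible of it).
Readings, each from a call of its own:
- current_clock(): time.
- current_joint_pos(): joint angles.
- current_qvel(): joint speeds.
- current_joint_efforts(): joint torques, N m.
- current_position(): TCP position.
- current_tcp_rot(): TCP orientation.
- current_force(): force on the tool from outside, world axes, zero at the start.
- current_ft_torque(): the same for the moment, N m.
- current_finger_gap(): opening from 0.0 (shut) to 1.0 (fully open).
- current_finger_force(): force on a finger pad.
Only numpy, scipy, OpenCV 4.12 (cv2) and the standard library are available. Lean on these libraries where they do the work, as an engineer would, in place of code of your own. Each camera call takes 0.05 s, during which the arm holds its last target. There are 200 camera calls.

### The job

The round hatch on the sloping front plate of the model hull has just been glued, but the ear defenders were left standing over it: hang them over the bar of the hanger and let go of them. Then take the square-handled spring setting tool out of the stand and press its tip on the dot in the middle of the hatch, tool square to the sloping plate, lightly enough that the sprung plunger goes about halfway in and never hits its stop. Finish while still holding the tool pressed there, and leave everything else on the table as it is.

Things in the scene. Friction and masses are not known exactly. Their poses are not given: they have to be found in the camera images.
- hull: Tan plastic model hull of a tracked vehicle, fixed: 160 long (x), 70 wide (y), 71 high (rear deck, +x end). Origin: centre of its underside on the table, z up. Front faces its -x; the front plate slopes 20 degrees (0.35 rad), low at the front, and carries the round hatch and two small square lids. At the start the ear defenders stand astride it, their arch over the hatch.
- mark (a point): The marked spot: 4 mm dark dot in the middle of the top of the round hatch, a tan disc 24 in diameter, 4 thick, fixed on the sloping plate; at (-26.4, 0, 55.8) mm in the hull's frame. z axis: outward normal of the plate, leaning 0.35 rad from vertical towards the hull's front (-x); x axis: up the slope; y axis: the hull's y.
- ear_defenders: Loose rigid grey and black ear defenders, 0.18 kg, standing on two cups (82 high, 102 apart inside). Origin on the table midway between the cups, z up, arch in the y-z plane. 164 wide (y), 62 deep (x), 155 high. Crown cushion at the top: 24 wide (x), 56 long (y), heights 127 to 155; grip it from above across the 24 mm, fingertips staying above its flat underside.
- crown (a point): Middle of the flat underside of the crown cushion (the point that rests on the bar), 127 above the ear defenders' origin; axes as the ear defenders'. Clear space below it; the arms slope down from both ends (y) of the cushion.
- hanger: Fixed hanger: foot, one post at its +x end (x = 85 mm) and a horizontal steel bar along its x, 18 wide (y), 14 thick, top 160 above the table, from x = -86 (free end) to +94. Origin on the table under the bar, z up. The ear defenders hang with the crown cushion on the bar, a cup on each side (their x axis along the bar, either way round).
- bar_top (a point): Middle of the usable length of the top face of the hanger's bar, 160 above the table; axes as the hanger's. The crown may rest from 70 mm on the free-end side to 75 mm on the post side of it, within 20 mm across.
- tool_stand: Fixed plywood stand, 70 (x) x 170 (y) x 85 high, two square 22 mm holes in its top at y = +45 and -45 mm: one holds the setting tool, the other the slim pin vise (which in which varies). It may be on the robot's left or right, with the hanger on the other side. Origin: centre of its underside, z up.
- setter: Spring setting tool, loose, 0.1 kg, upright in a hole of the stand. Origin on its axis at the collar's underside (on the stand's top), z up. Collar 36 in diameter, 0 to 6 mm; wooden handle, square 22 x 22 (faces along x and y), 6 to 90 mm; barrel 16 in diameter to -30; sprung plunger with round rubber tip ending at -66. Lift 75 mm to clear the stand. Grip e.g. at 65 mm.
- tip (a point): The end of the rubber tip of the setting tool's plunger, on the tool's axis, 66 mm below the setter's origin when not pressed (less by the plunger's joint value); axes as the setter's.
- plunger (a joint): How far the setting tool's plunger is pushed in, m: 0 free, stop at 0.020. It needs 2 N to start moving and 0.25 N more per mm (about 4.5 N at 10 mm, 7 N at the stop).
- pin_vise: Bystander: slim round steel pin vise with a brass collar 30 in diameter, reaching 68 above the stand, standing in the other hole of the stand; origin on its axis at the collar's underside.
- turret: Bystander: tan model turret with a short gun, 115 x 52 x 27; origin under its block.
- glue: Bystander: small glue bottle, 30 in diameter, 62 high; origin under its centre.
- paint_a: Bystander: small clear paint jar with black cap, 28 in diameter, 50 high; origin under its centre.
- paint_b: Bystander: small khaki paint jar with white cap, 28 in diameter, 50 high; origin under its centre.
- sprue: Bystander: flat tan sprue frame, 146 x 110 x 6; origin under its centre.
- mug: Bystander: white mug, 80 in diameter, 90 high; origin under its centre.
- screwdriver: Bystander: screwdriver lying on the mat, 150 long; origin under its middle.
- brush: Bystander: brush lying on the mat, 160 long; origin under its middle.

How it is judged:
By the outcome, as a careful person would: the job done as asked, in the order asked, and still so for the second after the job is handed in, while the arm keeps its last pose, push and grip.
It also fails if it takes over 54 s, if anything falls off the work surface, if the arm or the gripper's body presses on something with over 40 N, if the wrist force passes 120 N, or if a joint passes its speed limit or range.

## Working session

There is one attempt and no reset: what is moved stays moved. The work goes in short steps, each a Python script; the robot and the scene stay as the last script left them, time stands still between calls to the robot, and variables do not carry over. Pictures are saved under pics/ and viewed, at most 10 in all, crops included, and the job is handed in when it is done.

```bash
mkdir -p pics; python3 - <<'E'
from plant import *
import cv2,numpy as np
np.set_printoptions(precision=4,suppress=True)
for n in ["scene","top"]:
    im=camera(n); cv2.imwrite(f"pics/{n}0.png",im[:,:,::-1])
    p=camera_params(n); print(n,{k:(np.array(v) if not isinstance(v,str) else v) for k,v in p.items()})
    for t in ["hull","ear_defenders","crown","hanger","tool_stand","setter","pin_vise","glue","mug","turret"]:
        print(t,[(np.round(d["centre"]),round(d["confidence"],2),int(d["mask"].sum())) for d in trace(n,t)][:3])
print(camera_params("wrist"),current_clock())
E
```

```text
scene {'mtx': array([[475.2155,   0.    , 318.1634],
       [  0.    , 475.2155, 200.0642],
       [  0.    ,   0.    ,   1.    ]]), 'cam_to_world': array([[ 0.4847, -0.6453,  0.5905,  1.1598],
       [ 0.8746,  0.364 , -0.3203, -0.3202],
       [-0.0082,  0.6717,  0.7408,  0.8891],
       [ 0.    ,  0.    ,  0.    ,  1.    ]])}
hull [(array([324., 226.]), 0.62, 2109)]
ear_defenders [(array([307., 193.]), 0.84, 1951), (array([428., 198.]), 0.68, 2131)]
crown [(array([309., 196.]), 0.86, 2073)]
hanger [(array([426., 194.]), 0.81, 2394), (array([174., 240.]), 0.55, 518)]
tool_stand [(array([200., 269.]), 0.75, 3598), (array([173., 246.]), 0.53, 596)]
setter [(array([175., 242.]), 0.76, 554), (array([201., 265.]), 0.42, 3560)]
pin_vise [(array([215., 238.]), 0.83, 293)]
glue [(array([417., 264.]), 0.77, 229)]
mug [(array([463., 230.]), 0.92, 1786)]
turret [(array([314., 165.]), 0.54, 282)]
top {'mtx': array([[517.8462,   0.    , 319.0424],
       [  0.    , 517.8462, 204.2537],
       [  0.    ,   0.    ,   1.    ]]), 'cam_to_world': array([[-0.0024,  0.9955, -0.095 ,  0.4333],
       [
[... 249 characters left out ...]
.87, 1158)]
hanger [(array([204., 188.]), 0.56, 1918)]
tool_stand [(array([417., 221.]), 0.86, 2009)]
setter [(array([447., 222.]), 0.86, 299)]
pin_vise [(array([403., 215.]), 0.42, 154)]
glue [(array([254., 132.]), 0.54, 148)]
mug [(array([406., 216.]), 0.74, 130), (array([198., 132.]), 0.72, 1210)]
turret [(array([267., 281.]), 0.79, 613), (array([417., 220.]), 0.52, 1942)]
{'mtx': array([[335.8766,   0.    , 319.5523],
       [  0.    , 335.8766, 193.6439],
       [  0.    ,   0.    ,   1.    ]]), 'mount': array([[-0.0002,  0.959 ,  0.2835,  0.0713],
       [ 1.    ,  0.0001,  0.0001, -0.0004],
       [ 0.0001,  0.2835, -0.959 , -0.1295],
       [ 0.    ,  0.    ,  0.    ,  1.    ]])} 1.1
```

View pics/top0.png

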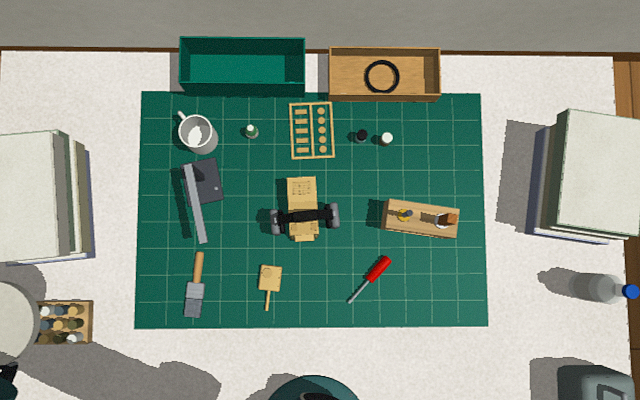

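View pics/scene0.png

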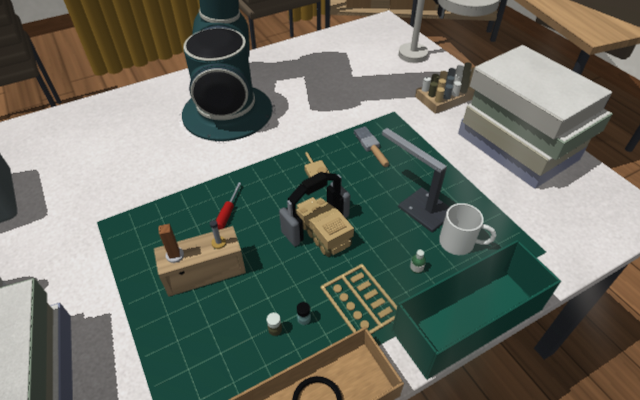

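```bash
cat > h.py <<'E'
from plant import *
import cv2,numpy as np
from scipy.spatial.transform import Rotation as R
np.set_printoptions(precision=4,suppress=True)
def cam(n):
    p=camera_params(n); K=np.array(p["mtx"])
    if n=="wrist":
        T=np.eye(4);T[:3,:3]=R.from_rotvec(current_tcp_rot()).as_matrix();T[:3,3]=current_position()
        return K,T@np.array(p["mount"])
    return K,np.array(p["cam_to_world"])
def w(c,uv,z):
    K,T=c; uv=np.atleast_2d(uv).astype(float)
    d=np.c_[(uv[:,0]-K[0,2])/K[0,0],-(uv[:,1]-K[1,2])/K[1,1],-np.ones(len(uv))]@T[:3,:3].T
    return T[:3,3]+d*((z-T[2,3])/d[:,2])[:,None]
def px(c,P):
    K,T=c; q=(np.atleast_2d(P)-T[:3,3])@T[:3,:3]
    return np.c_[K[0,0]*q[:,0]/-q[:,2]+K[0,2],-K[1,1]*q[:,1]/-q[:,2]+K[1,2]]
def down(yaw): # tool z down, tool x at angle yaw in world
    x=np.array([np.cos(yaw),np.sin(yaw),0]);z=np.array([0,0,-1.]);return R.from_matrix(np.c_[x,np.cross(z,x),z]).as_rotvec()
def snap(n,f):
    c=cam(n);im=camera(n);cv2.imwrite(f"pics/{f}.png",im[:,:,::-1]);return c,im
E
python3 - <<'E'
from h import *
t=cam("top");im=cv2.imread("pics/top0.png")
print("bar ends",w(t,[[186,165],[203,242]],.16))
print("crown",w(t,[305,215],.155), "cups",w(t,[[277,220],[333,214]],.082))
print("hull rear deck corners",w(t,[[287,178],[315,177]],.071))
print("stand top",w(t,[[385,200],[459,209],[457,237],[382,228]],.085))
print("setter",w(t,[[452,218]],.175),"collar",w(t,[[441,220]],.09),"pin",w(t,[406,215],.12))
print("tcp rot tool x",R.from_rotvec(current_tcp_rot()).as_matrix())
m=[cv2.resize(im[150:250,160:260],(400,400)),cv2.resize(im[165:265,255:355],(400,400))]
cv2.imwrite("pics/crop.png",np.hstack(m))
E
```

```text
bar ends [[0.6308 0.2877 0.16  ]
 [0.4595 0.2468 0.16  ]]
crown [[0.5194 0.0225 0.155 ]] cups [[ 0.513   0.0886  0.082 ]
 [ 0.5272 -0.0443  0.082 ]]
hull rear deck corners [[ 0.6151  0.0656  0.071 ]
 [ 0.6176 -0.0019  0.071 ]]
stand top [[ 0.5605 -0.1685  0.085 ]
 [ 0.539  -0.3461  0.085 ]
 [ 0.4721 -0.3394  0.085 ]
 [ 0.4937 -0.1604  0.085 ]]
setter [[ 0.5112 -0.3025  0.175 ]] collar [[ 0.5123 -0.3007  0.09  ]] pin [[ 0.522  -0.2113  0.12  ]]
tcp rot tool x [[-0.9408  0.3389  0.    ]
 [ 0.3389  0.9408  0.    ]
 [-0.      0.     -1.    ]]
```

```bash
python3 - <<'E'
from h import *
t=cam("top")
reach([0.53,0.26,0.40],down(0.235+np.pi/2)); c1,i1=snap("wrist","wbar")
print(repr(c1[1]), px(c1,[[.631,.288,.16],[.4595,.2468,.16],[.541,.266,.16]]))
reach([0.519,0.0225,0.36],down(0.106+np.pi/2)); c2,i2=snap("wrist","wcrown")
print(repr(c2[1]),px(c2,[[.5194,.0225,.155]]))
np.savez("c.npz",c1=c1[1],c2=c2[1])
m=trace("wrist","crown")
print([(d["centre"],d["confidence"],d["mask"].sum()) for d in m], current_clock(), current_joint_pos())
cv2.imwrite("pics/pair.png",cv2.resize(np.hstack([i1,i2])[:,:,::-1],None,fx=.62,fy=1))
E
```

```text
array([[ 0.9722, -0.2249, -0.0649,  0.5138],
       [ 0.234 ,  0.9321,  0.2765,  0.3304],
       [-0.0017, -0.284 ,  0.9588,  0.529 ],
       [ 0.    ,  0.    ,  0.    ,  1.    ]]) [[413.7927 158.606 ]
 [255.0734 158.4841]
 [330.3886 158.8696]]
array([[ 0.9943, -0.1023, -0.0295,  0.5123],
       [ 0.1065,  0.9534,  0.2823,  0.0945],
       [-0.0007, -0.2839,  0.9589,  0.4898],
       [ 0.    ,  0.    ,  0.    ,  1.    ]]) [[319.1412 168.4325]]
[([315.6, 156.2], 0.62, np.int64(4286))] 4.0333 [-0.0036 -0.2291  1.5884  0.0002  1.7821 -0.1113]
```

View pics/wbar.png

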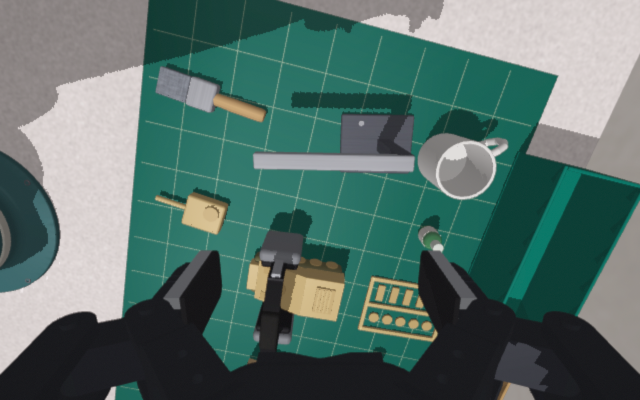

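View pics/wcrown.png

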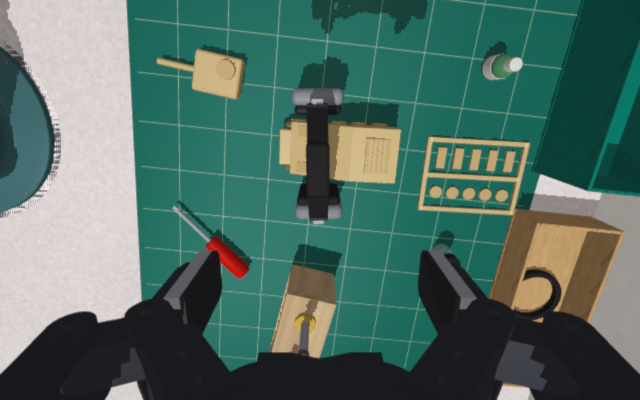

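```bash
python3 - <<'E'
from h import *
d=np.load("c.npz");K=cam("wrist")[0];c1=(K,d["c1"]);c2=(K,d["c2"])
im=cv2.imread("pics/wbar.png").astype(int)
sub=im[145:180,245:420]; m=((sub.min(2)>115)&(sub.max(2)-sub.min(2)<30)).astype(np.uint8)
n,l,s,_=cv2.connectedComponentsWithStats(m);k=1+np.argmax(s[1:,4]);m=l==k
r,c=np.nonzero(m);print(s[k])
for cc in range(5,175,20):
    rr=np.nonzero(m[:,cc])[0]
    if len(rr): print(cc+245,rr.min()+145,rr.max()+145,im[rr.min()+145:rr.max()+147,cc+245].mean(1).astype(int))
im=cv2.imread("pics/wcrown.png").astype(int)
for y in (130,150,168,185): 
    a=im[y,290:345].max(1);print(y,[290+i for i in np.nonzero(a<60)[0]][::max(1,len(np.nonzero(a<60)[0])-1)])
print(w(c2,[[318,90],[318,221]],.05),w(c2,[[318,97],[318,207]],.082))
E
```

```text
[   8    8  162   19 2519]
270 154 168 [147 171 173 175 175 176 177 178 179 179 178 179 182 184 172 123]
290 154 168 [135 165 171 174 176 174 175 177 177 177 176 177 180 181 173 129]
310 154 169 [123 153 168 172 174 175 174 175 175 177 177 176 177 179 179 152 111]
330 155 169 [142 168 171 174 175 175 175 175 176 177 176 176 178 180 176 124]
350 155 170 [133 162 169 173 177 176 175 176 175 176 176 175 177 179 176 138 104]
370 155 170 [119 151 168 172 176 176 175 175 175 175 175 175 176 178 177 158 117]
390 156 171 [140 167 171 174 175 173 172 172 173 173 173 175 176 176 169 120  94]
410 156 171 [125 157 166 169 171 169 168 169 169 170 170 171 172 173 168 138  96]
130 [np.int64(308), np.int64(327)]
150 [np.int64(307), np.int64(328)]
168 [np.int64(307), np.int64(328)]
185 [np.int64(301), np.int64(337)]
[[ 0.5096  0.0993  0.05  ]
 [ 0.528  -0.0749  0.05  ]] [[ 0.5106  0.0912  0.082 ]
 [ 0.5248 -0.0435  0.082 ]]
```

```bash
python3 - <<'E'
from h import *
d=np.load("c.npz");K=cam("wrist")[0];c1=(K,d["c1"]);c2=(K,d["c2"])
e=w(c1,[[253,161.3],[414,163.5]],.16);a,b=e
u=(b-a)/np.linalg.norm(b-a);yaw=np.arctan2(u[1],u[0])
print("bar",e,np.linalg.norm(b-a),yaw)
bt=a+u*.086; np.savez("bar.npz",bt=bt,yaw=yaw)
cr=w(c2,[317.5,168],.155)[0];cr[1]=.023;print("crown",cr,"bt",bt)
o=down(0.106+np.pi/2)
move_linear([cr[0],cr[1],.20],o,.25)
g=move_linear([cr[0],cr[1],.145],o,.1,guard=8);print(g,current_position())
move_gripper(0.);print("gap",current_finger_gap(),current_finger_force())
f0=np.array(current_force());move_linear([cr[0],cr[1],.19],o,.12)
print("gap",current_finger_gap(),np.array(current_force())-f0,current_clock())
snap("scene","lift")
E
```

```text
bar [[0.4578 0.2431 0.16  ]
 [0.6329 0.2828 0.16  ]] 0.17955136120723678 0.222696006797178
crown [0.5177 0.023  0.155 ] bt [0.5417 0.2621 0.16  ]
False [0.5179 0.023  0.1455]
gap 0.26671315573981585 59.61975574493408
gap 0.2706809083949451 [ 1.6682  0.2475 -5.9784] 6.6417
```

View pics/lift.png

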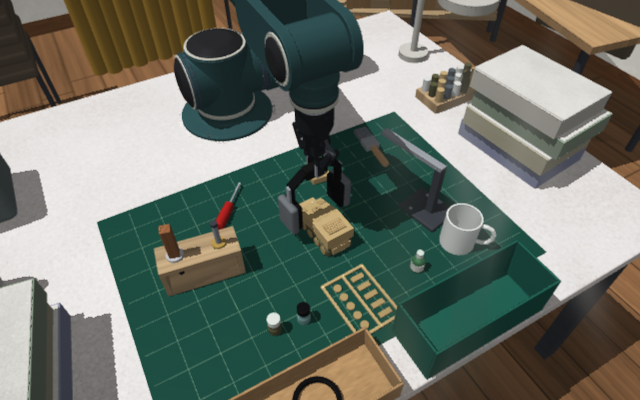

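```bash
python3 - <<'E'
from h import *
d=np.load("bar.npz");bt=d["bt"];yaw=float(d["yaw"]);o=down(yaw+np.pi/2)
u=np.array([np.cos(yaw),np.sin(yaw)]);t=bt[:2]-u*.005
p=current_position();move_linear([p[0],p[1],.345],None,.2)
move_linear([*t,.345],o,.2)
move_linear([*t,.190],o,.15)
pause(.3)
g=move_linear([*t,.174],o,.03,guard=2.5);print(g,current_position(),current_force())
move_gripper(.75);pause(.3)
move_linear([*t,.30],o,.2)
print(current_clock());snap("scene","hung");snap("top","hung_top")
E
```

```text
True [0.5369 0.2611 0.1783] [-1.6206 -0.6155  6.2461]
12.4083
```

View pics/hung.png

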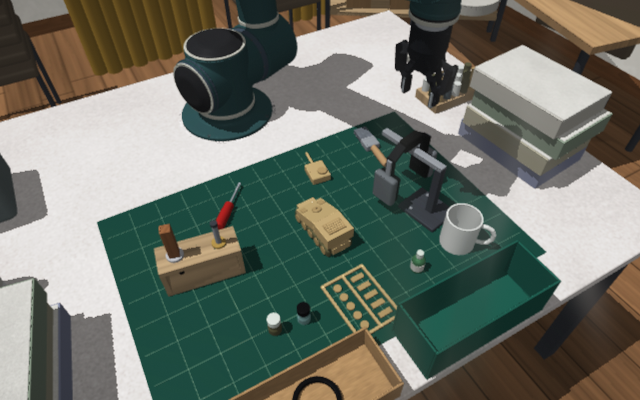

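```bash
python3 - <<'E'
from h import *
reach([0.52,0.03,0.24],down(0.04+np.pi/2)); pause(.2);c1,i1=snap("wrist","whull")
print(w(c1,[[0,0]],0), px(c1,[[.52,.03,.056]]))
for t in ["hull","mark"]: print(t,[(d["centre"],d["confidence"],d["mask"].sum()) for d in trace("wrist",t)])
reach([0.512,-0.301,0.30],down(-0.12+np.pi/2)); pause(.2);c2,i2=snap("wrist","wset")
for t in ["setter"]: print(t,[(d["centre"],d["confidence"],d["mask"].sum()) for d in trace("wrist",t)])
q=px(c2,[[.512,-.301,.175],[.512,-.301,.091]]);print(q)
print(px(c1,[[.52,.03,.056]]),current_clock())
np.savez("c2.npz",c1=c1[1],c2=c2[1])
a=i1[60:260,220:420];x,y=q[0].astype(int);x0=min(max(x-100,0),440);y0=min(max(y-80,0),200);b=i2[y0:y0+200,x0:x0+200];print("crop2",x0,y0)
cv2.imwrite("pics/two.png",cv2.resize(np.hstack([a,b]),None,fx=2,fy=2,interpolation=cv2.INTER_CUBIC)[:,:,::-1])
E
```

```text
[[0.2008 0.178  0.    ]] [[318.6739 173.2179]]
hull [([346.9, 177.9], 0.71, np.int64(12192))]
mark [([315.2, 176.4], 0.63, np.int64(452))]
setter [([318.8, 179.8], 0.56, np.int64(1577))]
[[318.3921 190.3622]
 [318.7574 167.8922]]
[[318.6739 173.2179]] 15.3833
crop2 218 110
```

View pics/two.png

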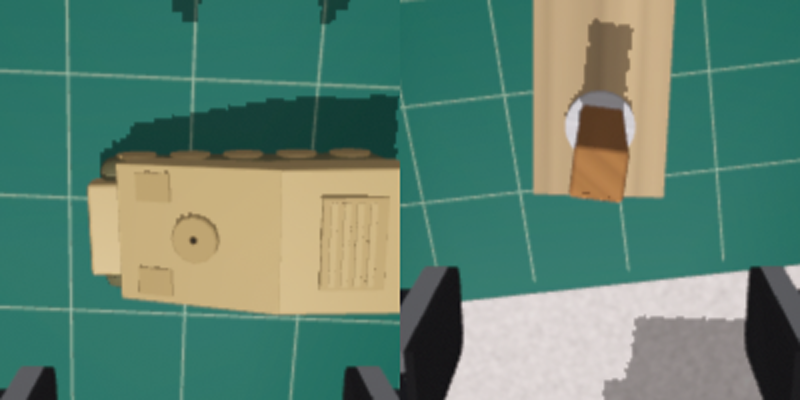

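```bash
python3 - <<'E'
from h import *
d=np.load("c2.npz");K=cam("wrist")[0];c1=(K,d["c1"]);c2=(K,d["c2"])
s=w(c2,[[317.5,197]],.175)[0];s2=w(c2,[[318,172.5]],.091)[0];print("setter",s,s2)
print("mark",w(c1,[316.5,180],.0558),"grill",w(c1,[397,181.5],.071),"scale check hatch:",w(c1,[[306,180],[329,180]],.0558))
p=(s+s2)[:2]/2;o=down(-.13+np.pi/2)
move_linear([*p,.20],o,.2)
g=move_linear([*p,.145],o,.1,guard=8);print(g,current_position())
f0=np.array(current_force());move_gripper(0.);print("gap",current_finger_gap(),current_finger_force())
pause(.1);move_linear([*p,.25],o,.12);pause(.3)
print("gap",current_finger_gap(),np.array(current_force())-f0,current_clock())
c,im=snap("wrist","held");print("pred tip",px(c,[[*p,.25-.126]]),"collar",px(c,[[*p,.25-.06]]))
cv2.imwrite("pics/heldc.png",cv2.resize(im[90:290,220:420],None,fx=2.5,fy=2.5)[:,:,::-1])
E
```

```text
setter [ 0.5106 -0.3063  0.175 ] [ 0.5106 -0.3057  0.091 ]
mark [[0.5182 0.0232 0.0558]] grill [[0.592  0.0287 0.071 ]] scale check hatch: [[0.5081 0.0228 0.0558]
 [0.5302 0.0237 0.0558]]
False [ 0.5108 -0.3061  0.1454]
gap 0.24975000574918488 58.59680950641632
gap 0.24804016167382523 [ 0.5825  0.1847 -2.2702] 18.6083
pred tip [[318.8473 188.9917]] collar [[318.4432 218.7596]]
```

View pics/heldc.png

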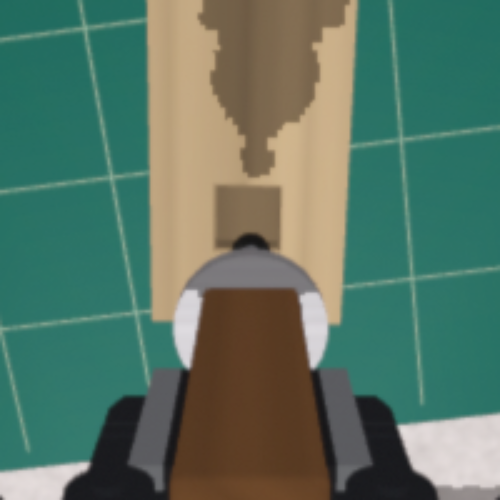

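```bash
cat > press.py <<'E'
from h import *
psi=.045;n=np.array([-np.sin(.35)*np.cos(psi),-np.sin(.35)*np.sin(psi),np.cos(.35)])
tx=np.array([-np.sin(psi),np.cos(psi),0]);O=R.from_matrix(np.c_[tx,np.cross(-n,tx),-n]).as_rotvec()
def at(m,h): return m+n*(.126+h)
E
python3 - <<'E'
from press import *
m=np.array([.5169,.0232,.0558])
p=current_position();move_linear([p[0],p[1],.32],None,.2)
reach(at(m,.09),O);move_linear(at(m,.025),O,.15);pause(.4)
c,im=snap("wrist","near");print(current_position(),at(m,.025),current_clock(),current_force())
print("pred tip",px(c,m+n*.025),"dot",px(c,m),px(c,[m+[.003,0,0],m+[0,.003,0]]))
cv2.imwrite("pics/nearc.png",cv2.resize(im[120:240,260:380],None,fx=5,fy=5,interpolation=cv2.INTER_CUBIC)[:,:,::-1])
E
```

```text
[0.4652 0.0209 0.198 ] [0.4652 0.0209 0.1976] 21.4667 [ 0.8815  0.1593 -1.2377]
pred tip [[318.2198 188.5743]] dot [[318.3438 180.7416]] [[321.6055 180.5983]
 [318.4872 177.3451]]
```

View pics/nearc.png

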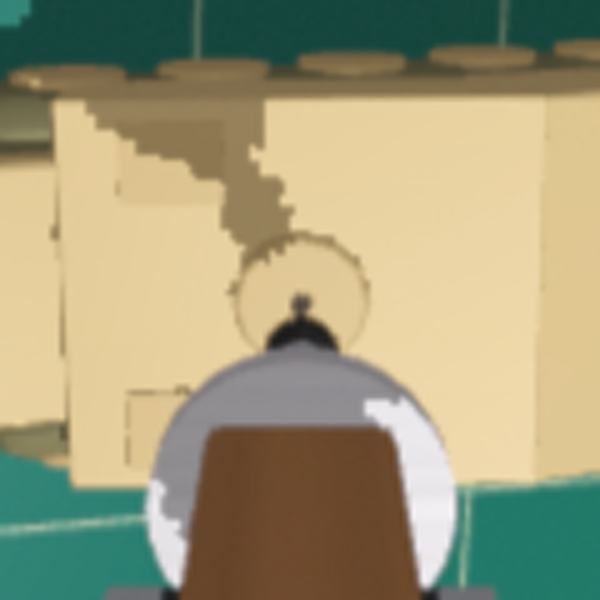

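```bash
python3 - <<'E'
from press import *
m=np.array([.5169,.0232,.0558])
move_linear(at(m,.008),O,.05);pause(.5);f0=np.mean([current_force() for _ in range(5)],0)
g=move_linear(at(m,-.008),O,.012,guard=1.3)
h=(np.array(current_position())-m)@n-.126;print(g,"h",h,(np.array(current_force())-f0)@n)
if g:
    for k in (.004,.007,.0095):
        move_linear(at(m,h-k),O,.02);pause(.3)
        f=np.mean([current_force() for _ in range(5)],0)-f0;print(k,(np.array(current_position())-m)@n-.126,f@n,f)
print(current_clock(),current_finger_gap())
c,im=snap("wrist","press");snap("scene","press_s")
a=im[120:240,240:400];b=camera("scene")[120:260,240:480]
cv2.imwrite("pics/final.png",np.hstack([cv2.resize(a,(400,300)),cv2.resize(b,(400,300))])[:,:,::-1])
E
```

```text
True h -0.0009616154657052234 2.299087833657328
0.004 -0.004908106711490751 3.0165888397381737 [-1.4842 -0.2596  2.6658]
0.007 -0.0079260036293924 3.0299864241697456 [-1.2082 -1.7617  2.756 ]
0.0095 -0.010456631939321781 4.442145729257977 [-2.1572 -0.9271  3.927 ]
25.0667 0.2489258945702083
```

View pics/final.png

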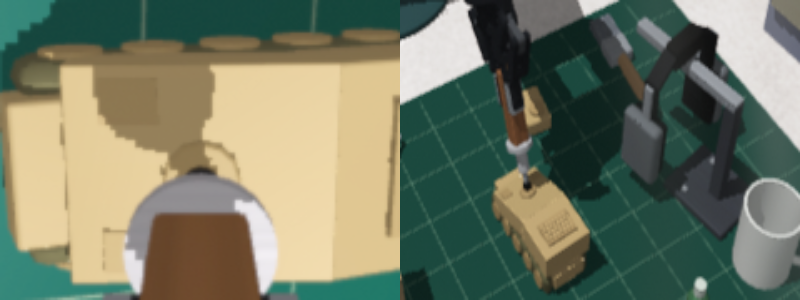

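```bash
python3 -c "
from plant import *
print(job_done())"
```

```text
the job is handed in; nothing more can be done
None
```

The ear defenders hang on the bar, and the setting tool is held pressed on the hatch dot, square to the plate, with the plunger about 10 mm in (4.4 N measured); I handed the job in at about 25 s, but no verdict came back.

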